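Nest the dish covers after tea

ROBOT

A 6-joint arm with a two-finger parallel gripper is mounted at the origin on the work surface. World frame = base frame: x ahead of the robot, y to its left, z up, the work surface at z = 0. Lengths are in mm, angles in rad, forces in N, time in s.
With the tool pointing down it reaches from about 275 to 1000 mm from the base axis. Payload 8.4 kg.
Tool frame: the origin (TCP) lies on the centre line of the jaws, within the pads' length; the fingertips stand 14 mm ahead of it and the grasp point (between the pads) lies 5 mm behind it; z points along the fingers, y is the line along which they close (so a half turn about z gives the same grasp; the last joint's range is limited). The gripper opens to 85 mm and grips with 20 to 120 N. Pads are 22 mm wide; open, the fingers measure 114 mm over their backs; the gripper's body (76 mm by 85 mm) begins 54 mm behind the grasp point. The pads swing forward as they close: fully open they stand 13 mm farther back than shut.
Start: joints at [1.305, 0.353, 1.633, -0, 1.155, -0.002], TCP at [162.968, 603.382, 245.281] pointing down, gripper open.
Joint ranges: [-2.63, 2.63], [-0.92, 2.1], [0.06, 2.66], [-1.3, 4.44], [0, 2.69], [-3.02, 3.02]. Speed limits (rad/s): [2.22, 2.22, 2.79, 3.14, 3.14, 3.14].

INTERFACE

Orientations are given as [roll, pitch, yaw] about the fixed x, y, z axes, in that order (R = Rz(yaw) Ry(pitch) Rx(roll)).
In Python, from rig import r gives the robot as it stands.
- The arm moves only by the tool step_arm, never from a script. Its argument "plan" is text: rows parted by semicolons, each of 7 numbers parted by spaces: the turn, a rotation vector about the world's x, y, z in degrees, then the shift along the world's x, y, z in mm, then the closure in counts, from 0 (fully open) to 255 (shut). In form: rx ry rz x y z hand; .... A call has 1 to 8 rows; each row is the pose to reach, as a shift and turn from the pose commanded when the call began; what a row does not reach only later rows make up. A row lasts 1/10 s, in which the tool goes at most 50 mm and 8.59 degrees, less where a joint would pass 70% of its speed; a pose out of reach is approached as far as the arm can. A call with a gripper value outside its range is refused whole. The fingers move at their own pace and stop on an object; "force" is the grip in N (left out, the last holds). Time passes only in rows, so rows that repeat a pose let the fingers close. It gives the time, the measured TCP pose, the force, the opening and the grip force at its end, in the units of the state.
- r.sense(): the state, without advancing time (a new reading comes with each control period).
- r.grab_frame(name): name is "scene" or "side" or "wrist"; returns (picture, depth): 480x640x3 uint8, red, green, blue; 480x640 float32, mm along the optical axis (not along the pixel's ray), 0 where there is no reading.
- r.get_calibration(name): a dict with "K" (3x3 intrinsics, pixels), "world_from_camera" (4x4, takes a point from camera to world coordinates). Camera axes: x right, y down, z forward; pixel columns grow to the right and rows downward; lengths in mm; the calibration is good to about 2 mm. A picture is of the moment at which its call begins: read the wrist's pose just before it. get_calibration takes no time and is no camera call; for the wrist camera it gives the pose at the moment of the call.
- r.sign_off(): hands the job in; it is judged then, once.
The state is a dict: "clock": time; "qpos": joint angles; "qvel": joint speeds; "joint_efforts": joint torques, N m; "eef_pos": TCP position; "tcp_rot": TCP orientation; "contact_force": force on the tool from outside, world axes, zero at the start; "wrist_torque": the same for the moment, N m; "opening": opening from 0.0 (shut) to 1.0 (fully open); "grasp_force": force on a finger pad.
Only numpy, scipy, OpenCV 4.12 (cv2) and the standard library are available. Lean on these libraries where they do the work, as an engineer would, in place of code of your own. Each camera call takes 0.05 s, during which the arm holds its last target. There are 200 camera calls.

TASK

Put the three steel dish covers away as one nested stack in the walnut tray where the largest already lies on its knob: turn the middle-sized cover over and stand it, knob down and mouth up, inside the largest, then stand the smallest the same way inside the middle one. Set them down without dropping them, leave the stack upright and the largest in its tray, and do not knock over or push aside the teapot, sugar pot or tumbler. The walnut cradle is there to rest the middle cover on its side while you change your grip.

Things in the scene. Friction and masses are not known exactly. Their poses are not given: they have to be found in the camera images.
- cover_large: Largest steel dish cover: domed shell 124 mm across, 46 mm deep, wall 4 mm, low disc knob 52 mm across, 12 mm high. Origin at centre of the mouth plane, z axis out through the knob. Starts mouth up (z down), loose, on its knob in the stack tray, mouth plane 66 mm above the table. Inner floor: flat inside of the crown, 42 mm from the mouth plane, about 24 mm in radius, then rising. 0.3 kg.
- cover_medium: Middle steel dish cover: domed shell 80 mm across, 50 mm deep, wall 4 mm; the 37 mm next to the mouth is a straight skirt (radius 40 outside, 36 inside); flat crown 44 mm across with a solid round knob 28 mm across, 26 mm high. Origin at centre of the mouth plane, z axis out through the knob (knob from z = 50 to 76 mm). Starts mouth down on the table (z up). About 0.12 kg.
- medium_knob (a point): Centre of the flat end of the middle cover's knob, 76 mm from its origin along its z. Turned over, the cover stands steadily on it. Inside the middle cover, the flat floor of the crown is 46 mm from the mouth plane and about 20 mm in radius.
- cover_small: Smallest steel dish cover: domed shell 56 mm across, 42 mm deep, wall 4 mm, straight skirt for 27 mm from the mouth, solid round knob 22 mm across, 24 mm high. Origin at centre of the mouth plane, z axis out through the knob. Starts already mouth up (z down), standing on its knob on the table, mouth plane 66 mm above it. About 0.07 kg.
- small_knob (a point): Centre of the flat end of the smallest cover's knob (66 mm from its origin along its z).
- stack_tray: Square walnut tray, fixed, 160 by 160 mm and 18 mm high with 8 mm walls and floor; holds the largest cover. Origin at the centre of its underside. It is at the left or right side of the board; the other walnut tray, on the opposite side, holds carrom coins.
- cradle: Fixed walnut V cradle, 90 mm long, 84 mm wide, 33 mm high. Origin at centre of its underside; the trough runs along its x axis, alike both ways, open at both ends, its faces leaning 40 degrees. The middle cover can lie in it on its side: its skirt rests on both faces without rolling, its axis about level and along the trough.
- cradle_seat (a point): Middle of the line where the middle cover's axis runs when it lies on its side in the cradle: over the trough's centre, 54 mm above the table; x axis along the trough (90 mm long). The cover lies steadily with its whole skirt on the trough, e.g. its mouth plane about 22 mm to one side of this point and its knob jutting out on the other.
- teapot: Bystander: white porcelain teapot about 116 mm across, 111 mm high, spout to its +y; origin at the centre of its underside. Leave alone.
- sugar_pot: Bystander: steel sugar pot with ridged cap, 76 mm across, 80 mm high; origin at the centre of its underside. Leave alone.
- tumbler: Bystander: red plastic tumbler, 62 mm across at the rim, 90 mm high; origin at the centre of its underside. Leave alone.
There are look-alikes about, which are no part of the job. Leave any orange or turquoise look-alike of the cover_small alone.

How it is judged (in metres and radians):
On the way:
1. the middle cover stands knob down inside the largest (horizontal distance between cover_medium and cover_large below 0.015 m and z of medium_knob in the frame of cover_large above 0.038 m and angle between cover_medium's own z axis and vertical above 3 rad), for 0.2 s.
At the end, for the whole second after the job is handed in: Largest cover mouth up in its tray (within 30 mm of its centre); middle cover mouth up in it, knob on its inner floor (within 4 mm), centres within 15 mm; smallest likewise in the middle one; all within about 8 degrees of upright and at rest (all of step 1 and horizontal distance between cover_small and cover_medium below 0.015 m and z of small_knob in the frame of cover_medium above 0.042 m and angle between each of cover_small, cover_large's own z axis and vertical above 3 rad and horizontal distance between cover_large and stack_tray below 0.03 m and linear speed of each of cover_small, cover_medium below 0.02 m/s); the robot touches nothing.
It fails at once if a cover is dropped: it falls free of the fingers faster than 0.7 m/s ((linear speed of cover_medium above 0.7 m/s and contact force between the fingers and cover_medium below 0.1 N) or (linear speed of cover_small above 0.7 m/s and contact force between the fingers and cover_small below 0.1 N)).
It fails at once if the teapot, sugar pot or tumbler is shifted more than 30 mm or tipped (distance of any of teapot, sugar_pot, tumbler from where it was at the start of the episode above 0.03 m or angle between any of teapot, sugar_pot, tumbler's own z axis and vertical above 0.35 rad).
It also fails if it takes over 72 s, if anything falls off the work surface, if the arm or the gripper's body presses on something with over 40 N, if the wrist force passes 120 N, or if a joint passes its speed limit or range.

## Working session

There is one attempt and no reset: what is moved stays moved. The work goes in short steps, Python scripts to look and compute and a tool call to move; the robot and the scene stay as the last step left them, time stands still between calls to the robot, and variables do not carry over. Pictures are saved under pics/ and viewed, at most 10 in all, crops included, and the job is handed in when it is done.

Besides the shell and the picture viewer there is one more tool, called after "Request:" as name(argument=value, ...) on one line, values as JSON. step_arm: Moves the arm, as the interface text tells. Its arguments: {"type":"object","properties":{"plan":{"type":"string"},"force":{"type":"number"}},"required":["plan"]}

```bash
ls; mkdir -p pics; cat > h.py <<'E'
import numpy as np, cv2
from rig import r
def shot(n,fn):
    p,d=r.grab_frame(n); c=r.get_calibration(n)
    np.savez(f'pics/{fn}.npz',p=p,d=d,K=c['K'],T=c['world_from_camera'])
    cv2.imwrite(f'pics/{fn}.png',p[:,:,::-1]); return p,d
def cloud(fn):
    z=np.load(f'pics/{fn}.npz');K=z['K'];d=z['d'];v,u=np.mgrid[:480,:640]
    P=np.stack([(u-K[0,2])/K[0,0]*d,(v-K[1,2])/K[1,1]*d,d,np.ones_like(d)],-1)@z['T'].T
    P=P[...,:3];P[d==0]=np.nan;return P,z['p']
E
python3 - <<'E'
from h import *
shot('scene','scene0');shot('side','side0')
s=r.sense();print(s)
for n in('scene','side','wrist'):print(n,np.round(r.get_calibration(n)['world_from_camera'],2))
E
```

```text
pics
{'clock': 0.1, 'qpos': array([ 1.30459922e+00,  3.53592140e-01,  1.63406771e+00, -2.03138428e-05,
        1.15516980e+00, -2.39872048e-03]), 'qvel': array([-0.00046463,  0.00014261, -0.00259153, -0.00225853, -0.00199242,
        0.0008139 ]), 'joint_efforts': array([-3.17028216e-04, -6.06360340e+01, -3.42819178e+01,  7.45340941e-06,
        3.94377188e-03,  2.21681029e-05]), 'eef_pos': array([162.86686778, 602.98659602, 244.62505546]), 'tcp_rot': array([-3.14035562e+00,  1.56069860e-05,  2.87780249e+00]), 'contact_force': array([ 0.38625427,  0.38765362, -0.36538811]), 'wrist_torque': array([-0.03332872, -0.00464656,  0.01661148]), 'grasp_force': 0.0, 'opening': 1.0000087593985536}
scene [[-7.30000e-01  5.20000e-01 -4.50000e-01  1.09384e+03]
 [ 6.90000e-01  5.30000e-01 -5.00000e-01  5.43080e+02]
 [-2.00000e-02 -6.70000e-01 -7.40000e-01  9.16440e+02]
 [ 0.00000e+00  0.00000e+00  0.00000e+00  1.00000e+00]]
side [[ 1.0000e+00 -5.0000e-02  5.0000e-02  5.1939e+02]
 [-7.0000e-02 -5.4000e-01  8.4000e-01 -7.5714e+02]
 [-2.0000e-02 -8.4000e-01 -5.5000e-01  5.8599e+02]
 [ 0.0000e+00  0.0000e+00  0.0000e+00  1.0000e+00]]
wrist [[ 2.6000e-01  9.2000e-01  2.9000e-01  8.9080e+01]
 [ 9.7000e-01 -2.5000e-01 -8.0000e-02  6.2165e+02]
 [-0.0000e+00  3.0000e-01 -9.5000e-01  3.7395e+02]
 [ 0.0000e+00  0.0000e+00  0.0000e+00  1.0000e+00]]
```

View pics/scene0.png

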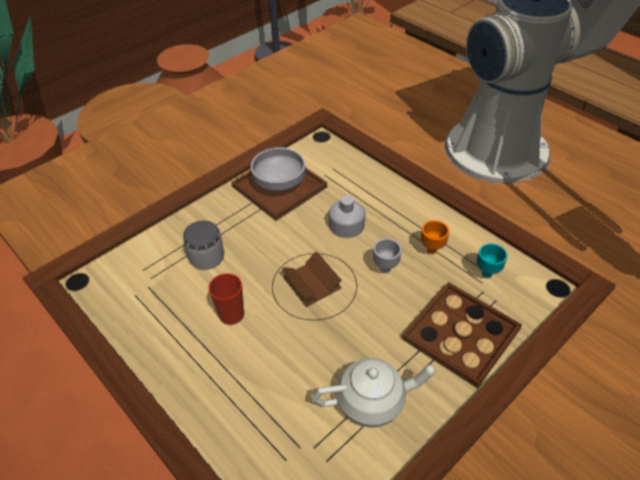

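View pics/side0.png

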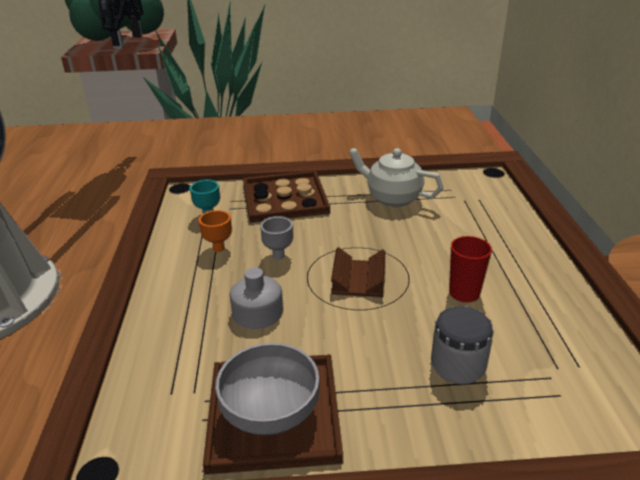

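The scene view shows: the large cover in its tray at (278,175), the medium cover at (347,217), and the steel small cover at (387,255). The look-alikes are orange (434,237) and turquoise (491,260), and I won't touch them. The other items are the cradle (313,279), sugar pot (204,245), tumbler (228,298) and teapot (373,390). The small cover is the grey goblet-like one.

```bash
python3 - <<'E'
from h import *
from scipy.optimize import least_squares
def circ(X):
    f=lambda q:np.hypot(X[:,0]-q[0],X[:,1]-q[1])-q[2]
    m=X[:,:2].mean(0);return np.round(least_squares(f,[*m,30],loss='soft_l1').x,1)
for fn,boxes in (('scene0',dict(L=(245,145,310,195),M=(325,192,370,240),S=(370,235,405,275),C=(280,250,345,308),sug=(180,218,228,270),tum=(205,270,248,326),pot=(310,350,440,428),tray=(230,150,330,220),O=(418,218,452,254))),
 ('side0',dict(L=(212,340,325,435),M=(226,265,288,328),S=(257,215,297,262),C=(328,245,390,302),sug=(428,305,496,385),tum=(445,232,492,304),pot=(345,145,445,210),tray=(200,350,345,470),O=(196,210,234,252)))):
    P,_=cloud(fn)
    for k,(a,b,c,d) in boxes.items():
        X=P[b:d,a:c].reshape(-1,3);X=X[np.isfinite(X[:,0])&(X[:,2]>8)]
        zm=np.percentile(X[:,2],99)
        print(fn,k,len(X),'zmax',round(zm,1),'min',X.min(0).round(),'max',X.max(0).round(),end=' ')
        T=X[X[:,2]>zm-5];print('top',circ(T),end=' ')
        if k=='M':
            T=X[(X[:,2]<35)];print('skirt',circ(T),end='')
        if k=='C':
            T=X[(X[:,2]>20)&(X[:,2]<36)];print(cv2.minAreaRect(T[:,:2].astype(np.float32)),end='')
        if k=='tray':
            T=X[(X[:,2]>10)&(X[:,2]<22)];print(cv2.minAreaRect(T[:,:2].astype(np.float32)),end='')
        print()
p=cv2.imread('pics/scene0.png')[180:320,260:450];cv2.imwrite('pics/c0.png',cv2.resize(p,None,fx=4,fy=4,interpolation=2))
E
```

```text
scene0 L 2508 zmax 66.8 min [ 372. -419.    8.] max [ 560. -191.   69.] top [ 476.8 -271.7   59.5] 
scene0 M 1136 zmax 77.0 min [ 416. -109.    8.] max [497. -31.  78.] top [455.2 -71.1   9.9] skirt [453.7 -73.   39.6]
scene0 S 744 zmax 67.4 min [460.  46.   8.] max [518. 102.  69.] top [488.4  73.5  25.8] 
scene0 C 1306 zmax 34.4 min [571. -59.   8.] max [670.  46.  37.] top [621.9  -3.   44.4] ((619.9400024414062, -5.555732727050781), (93.709716796875, 87.51799011230469), 80.01920318603516)
scene0 sug 1590 zmax 82.1 min [ 694. -249.    8.] max [ 770. -169.   83.] top [ 732.8 -208.4   23.3] 
scene0 tum 1387 zmax 90.7 min [753. -90.   8.] max [814. -25.  92.] top [784.  -57.   29.1] 
scene0 pot 4550 zmax 107.6 min [563. 197.   8.] max [810. 316. 111.] top [727.4 256.    5.7] 
scene0 tray 3436 zmax 66.4 min [ 396. -417.    8.] max [562. -90.  69.] top [ 477.  -271.4   59.4] ((479.2018127441406, -302.19091796875), (165.1343994140625, 230.47207641601562), 0.5521569848060608)
scene0 O 716 zmax 67.6 min [353.  78.   8.] max [410. 135.  69.] top [380.9 106.8  25.9] 
side0 L 8432 zmax 66.5 
[... 353 characters left out ...]
[620.7 -10.   43.9] ((621.0599365234375, -7.190647125244141), (93.58546447753906, 85.42694854736328), 79.73966979980469)
side0 sug 3878 zmax 81.0 min [ 695. -251.    8.] max [ 771. -176.   82.] top [ 731.9 -214.7   24.3] 
side0 tum 2198 zmax 90.4 min [754. -90.   8.] max [815. -28.  92.] top [784.5 -59.4  29.1] 
side0 pot 3515 zmax 104.2 min [637. 194.   8.] max [869. 421. 111.] top [726.9 252.2   5.8] 
side0 tray 11362 zmax 66.2 min [ 400. -353.    8.] max [ 561. -190.   68.] top [ 477.2 -275.    59.6] ((480.3559875488281, -271.4320373535156), (160.38612365722656, 162.76991271972656), 0.2960244119167328)
side0 O 997 zmax 66.7 min [340.  75.   8.] max [409. 226.  68.] top [381.4 103.8  25.8]
```

View pics/c0.png

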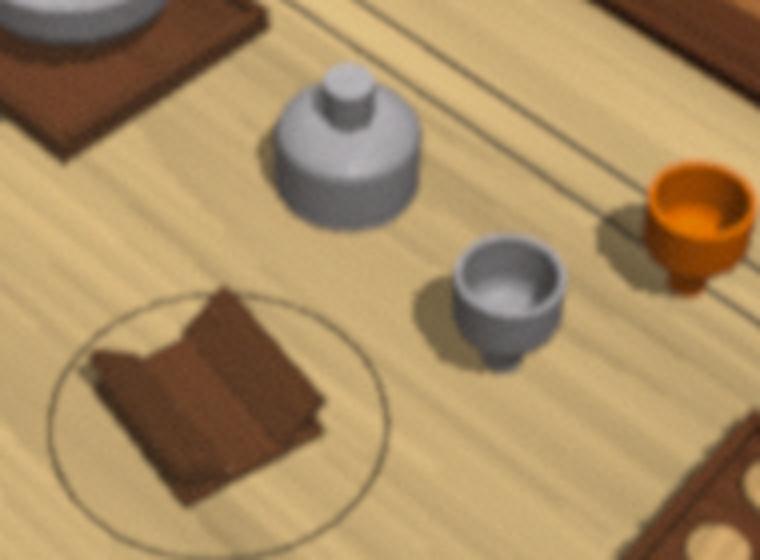

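Measured, averaging both cameras:

| Item | x, y (mm) | Check |
|---|---|---|
| Large | (477, -273) | rim at 66 |
| Medium | (455, -73) | top at 76.5 |
| Small (steel) | (489, 72) | rim at 67 |
| Cradle | (620.5, -6.5) | trough about 80° from x |

The crop confirms the small cover is the grey one at scene (387,255). Orange at (434,237) is the look-alike.

Plan: keep the jaw axis c = (0.985, -0.174, 0), perpendicular to the trough.
1. Grip the knob with the tool tilted +45° about c.
2. Rotate -90° and lay the cover in the cradle.
3. Regrip the skirt from the mouth side at +45°.
4. Rotate -90° again, so the knob points down.

Request:
step_arm(plan="0 0 -85 283 -728 -20 0;0 0 -85 283 -728 -20 0;0 0 -85 283 -728 -20 0;0 0 -85 283 -728 -20 0;0 0 -85 283 -728 -20 0;0 0 -85 283 -728 -20 0;0 0 -85 283 -728 -20 0;0 0 -85 283 -728 -20 0", force=60)

```text
clock: 0.9
eef_pos: [307.9, 228.8, 235.0]
tcp_rot: [3.141, -0.0, 1.672]
contact_force: [1.0, 0.7, 0.4]
opening: 0.996
grasp_force: 0.0
```

Request:
step_arm(plan="0 0 -16 138 -354 -10 0;0 0 -16 138 -354 -10 0;0 0 -16 138 -354 -10 0;0 0 -16 138 -354 -10 0;0 0 -16 138 -354 -10 0;0 0 -16 138 -354 -10 0;0 0 -16 138 -354 -10 0;0 0 -16 138 -354 -10 0")

```text
clock: 1.7
eef_pos: [446.6, -126.6, 224.9]
tcp_rot: [3.141, 0.001, 1.397]
contact_force: [-0.2, 0.7, -0.9]
opening: 0.998
grasp_force: 0.0
```

Request:
step_arm(plan="8.4 -1.5 0 0 0 0 0;16.8 -3 0 0 0 0 0;25.2 -4.4 0 0 0 0 0;33.6 -5.9 0 0 0 0 0;42 -7.4 0 0 0 0 0;44.3 -7.8 0 0 0 0 0;44.3 -7.8 0 0 0 -40 0;44.3 -7.8 0 0 0 -60 0")

```text
clock: 2.5
eef_pos: [445.0, -123.2, 162.8]
tcp_rot: [-3.14, -0.783, 1.397]
contact_force: [-0.0, 0.7, -0.5]
opening: 1.0
grasp_force: 0.0
```

```bash
cat >> h.py <<'E'
from scipy.spatial.transform import Rotation as Ro
def st():
    s=r.sense();M=Ro.from_euler('xyz',s['tcp_rot']).as_matrix()
    print(round(s['clock'],2),'p',s['eef_pos'].round(1),'z',M[:,2].round(3),'y',M[:,1].round(3),'q',s['qpos'].round(2),'f',s['contact_force'].round(1),s['opening'].round(3),s['grasp_force'])
    return s,M
def circ(X,rad=30):
    from scipy.optimize import least_squares
    f=lambda q:np.hypot(X[:,0]-q[0],X[:,1]-q[1])-q[2]
    return least_squares(f,[*X[:,:2].mean(0),rad],loss='soft_l1').x.round(1)
E
python3 - <<'E'
from h import *
st();shot('wrist','w1');P,_=cloud('w1')
X=P.reshape(-1,3);X=X[np.isfinite(X[:,0])&(np.hypot(X[:,0]-455,X[:,1]+73)<60)]
print(circ(X[(X[:,2]>74)&(X[:,2]<79)],14),circ(X[(X[:,2]>8)&(X[:,2]<35)],40),np.percentile(X[:,2],99))
E
```

```text
Traceback (most recent call last):
  File "h.py", line 14, in st
    print(round(s['clock'],2),'p',s['eef_pos'].round(1),'z',M[:,2].round(3),'y',M[:,1].round(3),'q',s['qpos'].round(2),'f',s['contact_force'].round(1),s['opening'].round(3),s['grasp_force'])
                                                                                                                                                       ^^^^^^^^^^^^^^^^^^
AttributeError: 'float' object has no attribute 'round'
```

```bash
sed -i "s/s\['opening'\].round(3)/round(s['opening'],3)/" h.py
python3 - <<'E'
from h import *
st();shot('wrist','w1');st();P,_=cloud('w1')
X=P.reshape(-1,3);X=X[np.isfinite(X[:,0])&(np.hypot(X[:,0]-455,X[:,1]+73)<60)]
print(circ(X[(X[:,2]>74)&(X[:,2]<79)],14),circ(X[(X[:,2]>8)&(X[:,2]<35)],40),np.percentile(X[:,2],99))
E
```

```text
2.5 p [ 445.  -123.2  162.8] z [ 0.121  0.695 -0.709] y [ 0.985 -0.172 -0.001] q [-0.72  0.46  1.96  0.68  1.28 -0.93] f [-0.   0.7 -0.5] 1.0 0.0
2.55 p [ 444.2 -122.4  160.9] z [ 0.119  0.696 -0.708] y [ 0.985 -0.172 -0.004] q [-0.72  0.46  1.96  0.68  1.28 -0.93] f [-2.   0.5 -3. ] 0.998 0.0
[453.3 -74.5   9.4] [453.2 -73.9  39.8] 75.71897554060874
```

View pics/w1.png

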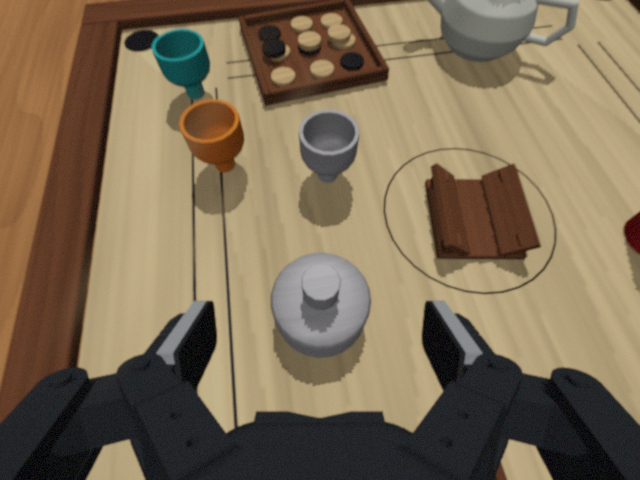

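Request:
step_arm(plan="0 0 0 1 -3 -36 0;0 0 0 1 -3 -36 0;0 0 0 1 -3 -36 0")

```text
clock: 2.85
eef_pos: [446.8, -125.7, 129.8]
tcp_rot: [3.141, -0.785, 1.399]
contact_force: [-0.6, 0.7, -0.3]
opening: 1.005
grasp_force: 0.0
```

Request:
step_arm(plan="0 0 0 4 28 -30 0;0 0 0 8 56 -60 0;0 0 0 8 56 -60 0;0 0 0 8 56 -60 0")

```text
clock: 3.25
eef_pos: [455.3, -70.0, 70.4]
tcp_rot: [3.139, -0.785, 1.401]
contact_force: [2.1, -0.4, 0.3]
opening: 0.999
grasp_force: 0.0
```

```bash
python3 - <<'E'
from h import *
st();shot('side','s1')
p=cv2.imread('pics/s1.png')[180:360,150:400];cv2.imwrite('pics/s1c.png',cv2.resize(p,None,fx=3,fy=3,interpolation=2))
E
```

```text
3.25 p [455.3 -70.   70.4] z [ 0.122  0.696 -0.707] y [ 0.985 -0.171  0.002] q [-0.63  0.6   2.03  0.8   1.09 -1.05] f [ 2.1 -0.4  0.3] 0.999 0.0
```

View pics/s1c.png

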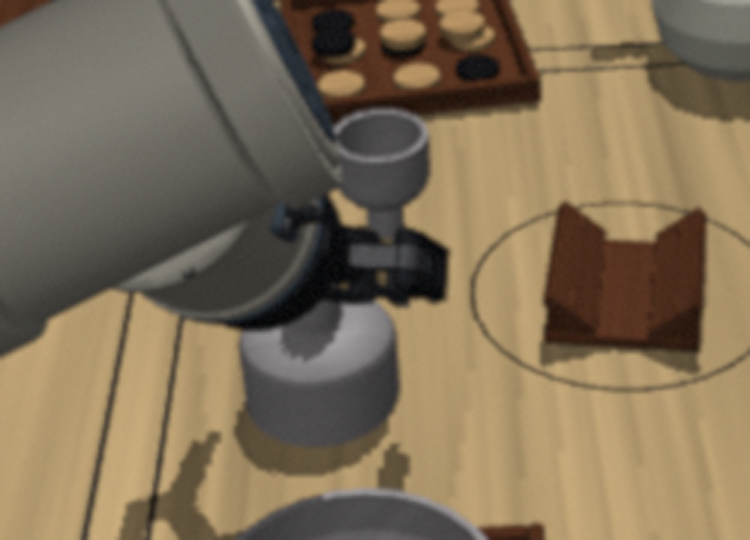

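The gripper straddles the knob with nothing touching. Close the jaws.

Request:
step_arm(plan="0 0 0 0 0 0 120;0 0 0 0 0 0 200;0 0 0 0 0 0 255;0 0 0 0 0 0 255;0 0 0 0 0 0 255;0 0 0 0 0 0 255;0 0 0 0 0 0 255", force=70)

```text
clock: 4.0
eef_pos: [455.2, -70.8, 69.5]
tcp_rot: [3.139, -0.785, 1.4]
contact_force: [-0.9, -3.1, 5.3]
opening: 0.302
grasp_force: 68.3
```

Request:
step_arm(plan="0 0 0 0 0 20 255;0 0 0 0 0 60 255;0 0 0 0 0 90 255;-8 1.4 0 0 0 100 255;-16 2.8 0 0 0 100 255;-24 4.2 0 0 0 100 255;-32 5.6 0 0 0 100 255;-40 7.1 0 0 0 100 255")

```text
clock: 4.8
eef_pos: [455.3, -70.7, 170.1]
tcp_rot: [3.139, -0.071, 1.397]
contact_force: [-0.7, -0.2, -1.5]
opening: 0.303
grasp_force: 69.1
```

Request:
step_arm(plan="-8 1.4 0 22 15 0 255;-16 2.8 0 44 30 0 255;-24 4.2 0 66 45 0 255;-32 5.6 0 88 60 0 255;-40 7.1 0 110 75 0 255;-48.6 8.5 0 132 90 0 255;-48.6 8.5 0 154 105 0 255;-48.6 8.5 0 175 121 0 255")

```text
clock: 5.6
eef_pos: [630.1, 52.4, 167.0]
tcp_rot: [-3.136, 0.787, 1.403]
contact_force: [-0.2, -0.2, -0.6]
opening: 0.301
grasp_force: 69.3
```

```bash
python3 - <<'E'
from h import *
st();shot('side','s2');shot('scene','c2');st()
E
```

```text
5.6 p [630.1  52.4 167. ] z [-0.124 -0.697 -0.706] y [ 0.985 -0.171 -0.004] q [ 0.4   0.68  1.51 -0.64  1.47  0.81] f [-0.2 -0.2 -0.6] 0.301 69.30431842803955
5.7 p [631.9  52.8 167.8] z [-0.121 -0.696 -0.708] y [ 0.985 -0.171 -0.   ] q [ 0.39  0.68  1.5  -0.64  1.47  0.81] f [-0.4 -0.  -1.3] 0.304 69.34548854827881
```

View pics/s2.png

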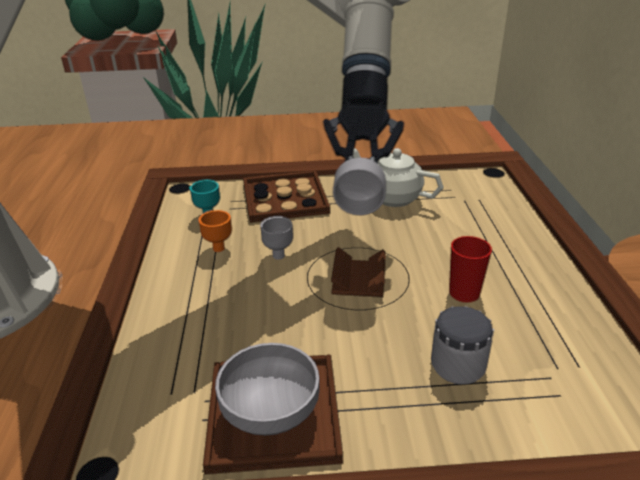

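The cover is on its side, mouth towards the side camera at (360,187), above the cradle at (359,272). I'll fit its axis against the cradle's.

```bash
cat >> h.py <<'E'
from scipy.optimize import least_squares
def cyl(X,o,a,rad=40):
    # cylinder axis fit: o point, a dir
    a=np.array(a)/np.linalg.norm(a)
    B=np.linalg.svd(a[None])[2][1:]
    def ax(q): d=a+B[0]*q[2]+B[1]*q[3];return np.array(o)+B[0]*q[0]+B[1]*q[1],d/np.linalg.norm(d)
    def f(q):
        p,d=ax(q);W=X-p;return np.linalg.norm(W-np.outer(W@d,d),axis=1)-rad
    q=least_squares(f,np.zeros(4),loss='soft_l1',f_scale=1.5);return *ax(q.x),np.median(abs(q.fun))
E
python3 - <<'E'
from h import *
u=np.array([.174,.985,0])
for fn in('side','scene'):
    P,_=cloud({'side':'s2','scene':'c2'}[fn]);X=P.reshape(-1,3);X=X[np.isfinite(X[:,0])]
    g=np.array([631.5,52.7,167.5]);o=g-69.5*u+[0,0,2.8]
    W=X-o;s=W@u;rr=np.linalg.norm(W-np.outer(s,u),axis=1)
    Y=X[(s>1)&(s<34)&(rr>37.5)&(rr<47)];p,d,e=cyl(Y,o,u)
    Z=X[(rr>34)&(rr<45)&(abs(s)<12)]
    print(fn,'pred',o.round(1),len(Y),'fit',p.round(1),d.round(3),e.round(2),'mouth s',np.percentile((Z-o)@u,[1,3,10]).round(1))
P,_=cloud('side0')
for z0 in (22,28):
    X=P.reshape(-1,3);X=X[np.isfinite(X[:,0])&(abs(X[:,2]-z0)<3)&(np.hypot(X[:,0]-620,X[:,1]+6)<60)]
    c=np.array([.985,-.174,0]);k=(X-[620.5,-6.4,0])
    kc=k@c;ku=k@u;print(z0,np.percentile(kc[kc>0],[2,20,50]).round(1),np.percentile(kc[kc<0],[98,80,50]).round(1),np.percentile(ku,[2,98]).round(1))
E
```

```text
side pred [619.4 -15.8 170.3] 614 fit [619.  -15.7 169.4] [ 0.176  0.984 -0.001] 0.49 mouth s [-2.2 -1.8 -0.8]
scene pred [619.4 -15.8 170.3] 555 fit [620.  -15.9 169.1] [0.185 0.983 0.006] 0.63 mouth s [1.8 2.6 3.6]
22 [21.  23.5 25.8] [-19.1 -21.4 -23.9] [-45.7  41.1]
28 [27.7 30.7 33.8] [-26.1 -29.  -32. ] [-45.8  41.8]
```

Request:
step_arm(plan="0 0 0 0 -5 -40 255;0 0 0 0 -5 -80 255;0 0 0 0 -5 -105 255;0 0 0 0 -5 -111 255;0 0 0 0 -5 -113 255;0 0 0 0 -5 -113 255")

```text
clock: 6.3
eef_pos: [630.3, 45.6, 57.2]
tcp_rot: [3.141, 0.785, 1.397]
contact_force: [0.8, -0.1, -0.7]
opening: 0.303
grasp_force: 69.3
```

Request:
step_arm(plan="0 0 0 0 0 -2 255;0 0 0 0 0 -4 255;0 0 0 0 0 -4 255")

```text
clock: 6.6
eef_pos: [630.1, 45.8, 52.5]
tcp_rot: [-3.141, 0.785, 1.398]
contact_force: [-0.3, -0.3, -1.2]
opening: 0.305
grasp_force: 69.3
```

Request:
step_arm(plan="0 0 0 0 0 -1 255;0 0 0 0 0 -1 255;0 0 0 0 0 -2 255;0 0 0 0 0 -2 255")

```text
clock: 7.0
eef_pos: [629.9, 45.9, 50.7]
tcp_rot: [-3.141, 0.786, 1.398]
contact_force: [-2.6, 2.7, 5.9]
opening: 0.304
grasp_force: 70.0
```

Request:
step_arm(plan="0 0 0 0 0 0 150;0 0 0 0 0 0 120;0 0 0 0 0 0 110;0 0 0 0 0 0 110")

```text
clock: 7.4
eef_pos: [629.8, 45.6, 49.9]
tcp_rot: [-3.14, 0.785, 1.398]
contact_force: [0.2, 0.5, -0.4]
opening: 0.567
grasp_force: 0.0
```

```bash
python3 - <<'E'
from h import *
st();shot('side','s3')
u=np.array([.174,.985,0])
P,_=cloud('s3');X=P.reshape(-1,3);X=X[np.isfinite(X[:,0])]
o=np.array([619,-20.3,54])
W=X-o;s=W@u;rr=np.linalg.norm(W-np.outer(s,u),axis=1)
Y=X[(s>1)&(s<34)&(rr>37.5)&(rr<46)&(X[:,2]>40)];p,d,e=cyl(Y,o,u)
Z=X[(rr>34)&(rr<45)&(abs(s)<12)&(X[:,2]>40)]
print(len(Y),'fit',p.round(1),d.round(3),e.round(2),'mouth s',np.percentile((Z-o)@u,[1,3,10]).round(1))
E
```

```text
7.4 p [629.8  45.6  49.9] z [-0.123 -0.696 -0.707] y [ 0.985 -0.172 -0.001] q [ 0.39  0.83  1.53 -0.66  1.33  0.91] f [ 0.2  0.5 -0.4] 0.567 0.0
527 fit [618.  -20.1  53.4] [ 0.174  0.985 -0.005] 0.46 mouth s [-3.8 -3.4 -2.3]
```

Request:
step_arm(plan="0 0 0 4 21 21 110;0 0 0 9 50 51 110;0 0 0 14 84 85 60;8 -1.4 0 10 60 130 0;16 -2.8 0 5 30 165 0;24 -4.2 0 0 0 200 0;32 -5.6 0 -5 -30 210 0;40 -7.1 0 -10 -60 210 0")

```text
clock: 8.25
eef_pos: [621.3, -15.1, 264.1]
tcp_rot: [3.133, 0.07, 1.398]
contact_force: [0.7, -0.8, -2.3]
opening: 0.999
grasp_force: 0.0
```

Request:
step_arm(plan="8 -1.4 0 -2 -15 0 0;16 -2.8 0 -4 -30 0 0;24 -4.2 0 -6 -45 0 0;32 -5.6 0 -8 -60 -30 0;40 -7.1 0 -10 -60 -70 0;48.6 -8.5 0 -11 -60 -110 0;48.6 -8.5 0 -11 -60 -135 0;48.6 -8.5 0 -11 -60 -135 0")

```text
clock: 9.05
eef_pos: [606.3, -74.5, 120.6]
tcp_rot: [-3.131, -0.787, 1.388]
contact_force: [0.3, 0.1, -0.1]
opening: 1.001
grasp_force: 0.0
```

```bash
python3 - <<'E'
from h import *
st();shot('wrist','w4');st()
u=np.array([.174,.985,0])
P,_=cloud('w4');X=P.reshape(-1,3);X=X[np.isfinite(X[:,0])]
o=np.array([619,-20.3,54])
W=X-o;s=W@u;rr=np.linalg.norm(W-np.outer(s,u),axis=1)
Y=X[(s>1)&(s<34)&(rr>37.5)&(rr<46)&(X[:,2]>40)];p,d,e=cyl(Y,o,u)
Z=X[(rr>34)&(rr<45)&(abs(s)<12)&(X[:,2]>40)]
print(len(Y),'fit',p.round(1),d.round(3),e.round(2),'mouth s',np.percentile((Z-o)@u,[1,3,10]).round(1))
E
```

```text
9.05 p [606.3 -74.5 120.6] z [ 0.118  0.698 -0.706] y [ 0.985 -0.175 -0.008] q [-0.49  0.64  1.73  0.8   1.21 -0.78] f [ 0.3  0.1 -0.1] 1.001 0.0
9.1 p [607.9 -74.4 123.5] z [ 0.12   0.697 -0.707] y [ 0.985 -0.174 -0.004] q [-0.49  0.64  1.72  0.8   1.22 -0.78] f [ 0.1 -0.3  1.6] 1.0 0.0
5460 fit [619.3 -20.3  57.5] [ 0.174  0.985 -0.004] 0.29 mouth s [-3.5 -3.3 -3. ]
```

View pics/w4.png

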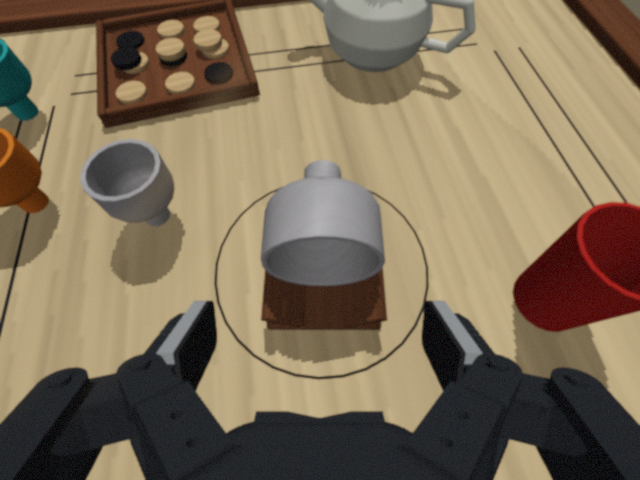

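Request:
step_arm(plan="0 0 0 8 40 -40 0;0 0 0 8 40 -40 0;0 0 0 8 40 -40 0;0 0 0 8 40 -40 0")

```text
clock: 9.5
eef_pos: [618.0, -34.4, 87.3]
tcp_rot: [3.136, -0.784, 1.402]
contact_force: [0.2, -0.2, 0.6]
opening: 0.998
grasp_force: 0.0
```

```bash
cat > fit.py <<'E'
from h import *
import sys
n,fn=sys.argv[1:]
s_,M=st();shot(n,fn);s_,M=st()
u=np.array([.174,.985,0])
P,_=cloud(fn);X=P.reshape(-1,3);X=X[np.isfinite(X[:,0])]
o=np.array([619,-20.3,54])
W=X-o;s=W@u;rr=np.linalg.norm(W-np.outer(s,u),axis=1)
Y=X[(s>1)&(s<34)&(rr>37.5)&(rr<46)&(X[:,2]>40)];p,d,e=cyl(Y,o,u)
Z=X[(rr>34)&(rr<45)&(abs(s)<12)&(X[:,2]>40)]
print(len(Y),'fit',p.round(1),d.round(3),e.round(2),'mouth s',np.percentile((Z-o)@u,[1,3,10]).round(1))
# in tool frame
print('axis pt in tool',(M.T@(p-s_['eef_pos'])).round(1))
# finger points in tool frame
Q=(X-s_['eef_pos'])@M
for sg in(1,-1):
    k=Q[(sg*Q[:,1]>35)&(sg*Q[:,1]<65)&(abs(Q[:,0])<25)&(Q[:,2]>-60)&(Q[:,2]<25)]
    if len(k): print('finger',sg,len(k),'inner',np.percentile(k[:,1]*sg,3).round(1),'tip z',np.percentile(k[:,2],[90,98,99.5]).round(1),'x',np.percentile(k[:,0],[2,98]).round(1))
E
python3 fit.py wrist w5
```

```text
9.5 p [618.  -34.4  87.3] z [ 0.124  0.695 -0.708] y [ 0.985 -0.172  0.004] q [-0.43  0.68  1.75  0.86  1.13 -0.81] f [ 0.2 -0.2  0.6] 0.998 0.0
9.55 p [618.1 -34.8  87.3] z [ 0.124  0.695 -0.708] y [ 0.985 -0.172  0.004] q [-0.43  0.68  1.75  0.86  1.13 -0.81] f [ 0.5 -0.5  1. ] 0.996 0.0
9485 fit [617.7 -20.1  54.4] [ 0.175  0.985 -0.004] 0.3 mouth s [-4.2 -4.  -3.7]
axis pt in tool [-12.9  -3.   33.5]
finger 1 10775 inner 42.1 tip z [-16.4  -5.7  -2.2] x [-10.5  12.5]
finger -1 11048 inner 39.9 tip z [-14.4  14.7  22.9] x [-10.4  12.6]
```

Request:
step_arm(plan="0 0 0 -2.6 0.5 0 0;0 0 0 -2.6 0.5 0 0;0 0 0 -1 10 -12 0;0 0 0 -1 10 -12 0")

```text
clock: 9.95
eef_pos: [615.0, -23.3, 71.7]
tcp_rot: [-3.139, -0.785, 1.396]
contact_force: [-0.2, -0.2, 0.1]
opening: 0.999
grasp_force: 0.0
```

```bash
python3 fit.py wrist w6
```

```text
9.95 p [615.  -23.3  71.7] z [ 0.121  0.697 -0.707] y [ 0.985 -0.173 -0.002] q [-0.42  0.7   1.77  0.88  1.11 -0.83] f [-0.2 -0.2  0.1] 0.999 0.0
10.0 p [615.1 -23.5  72. ] z [ 0.121  0.697 -0.707] y [ 0.985 -0.172 -0.002] q [-0.42  0.7   1.77  0.87  1.11 -0.83] f [ 0.7  0.8 -0.8] 0.999 0.0
12168 fit [617.8 -20.1  54.9] [ 0.175  0.985 -0.003] 0.29 mouth s [-6.2 -3.9 -3.6]
axis pt in tool [-9.4  2.  14.8]
finger 1 11483 inner 37.2 tip z [-8.9 17.8 22.6] x [-12.1  13.3]
finger -1 10911 inner 40.9 tip z [-15.2  -3.3  14.1] x [-10.5  12.6]
```

View pics/w6.png

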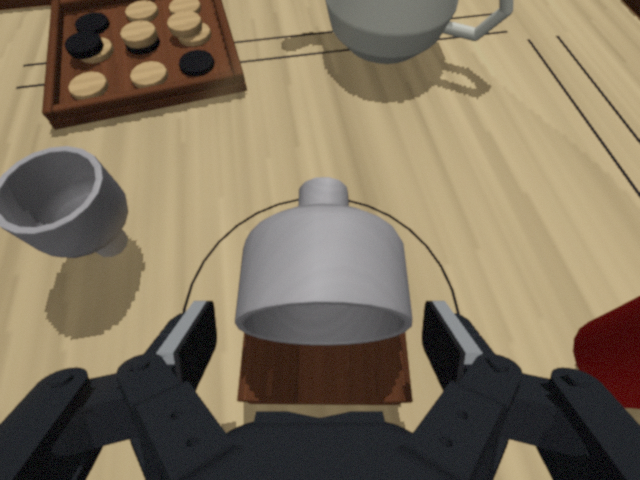

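Request:
step_arm(plan="0 0 0 1.9 -0.3 0 0;0 0 0 1.9 -0.3 0 0;0 0 0 3.3 8 -10 0;0 0 0 3.3 8 -10 0")

```text
clock: 10.4
eef_pos: [618.5, -15.3, 61.8]
tcp_rot: [-3.14, -0.785, 1.396]
contact_force: [0.1, -0.0, -0.1]
opening: 0.997
grasp_force: 0.0
```

```bash
python3 fit.py wrist w7; python3 - <<'E'
import cv2
p=cv2.imread('pics/w7.png')[150:480,120:520];cv2.imwrite('pics/w7c.png',cv2.resize(p,None,fx=1.8,fy=1.8,interpolation=2))
E
```

```text
10.4 p [618.5 -15.3  61.8] z [ 0.121  0.697 -0.707] y [ 0.985 -0.172 -0.001] q [-0.4   0.72  1.77  0.89  1.09 -0.84] f [ 0.1 -0.  -0.1] 0.997 0.0
10.45 p [618.6 -15.5  62.2] z [ 0.121  0.697 -0.707] y [ 0.985 -0.172 -0.001] q [-0.4   0.72  1.77  0.89  1.09 -0.84] f [0.4 0.1 0.7] 1.002 0.0
14944 fit [617.9 -20.1  54.9] [ 0.169  0.986 -0.003] 0.31 mouth s [-8.3 -4.1 -3.6]
axis pt in tool [-8.4  0.2  1.9]
finger 1 11190 inner 36.8 tip z [-11.8   0.4   7.9] x [-11.1  13.2]
finger -1 11245 inner 37.1 tip z [-12.1   0.1   7.5] x [-11.  13.]
```

View pics/w7c.png

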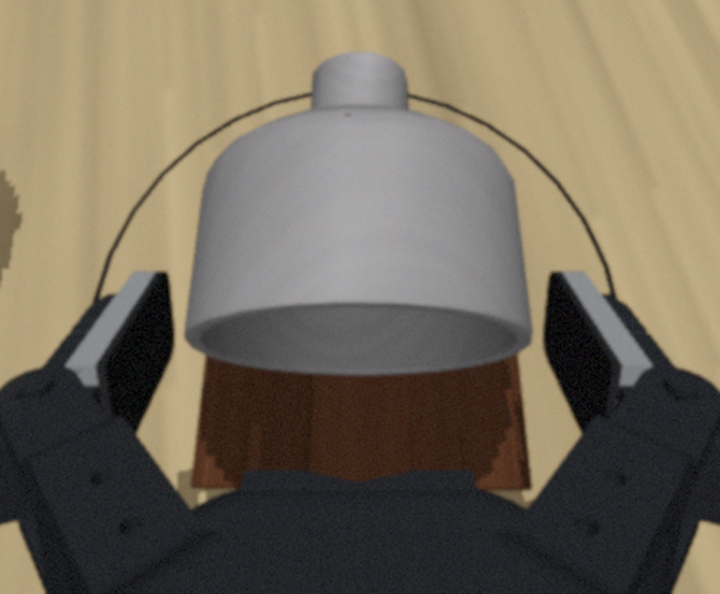

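The cover spans 187 to 530 in the crop and the pads are at 173 and 545, so they are centred. Advance and close.

Request:
step_arm(plan="0 0 0 1 6 -7 0;0 0 0 2.1 12 -15 0;0 0 0 2.1 12 -15 0;0 0 0 2.1 12 -15 0")

```text
clock: 10.85
eef_pos: [621.0, -3.9, 47.7]
tcp_rot: [-3.141, -0.785, 1.397]
contact_force: [-0.3, -0.3, -0.6]
opening: 1.0
grasp_force: 0.0
```

Request:
step_arm(plan="0 0 0 0 0 0 20;0 0 0 0 0 0 60;0 0 0 0 0 0 120;0 0 0 0 0 0 255;0 0 0 0 0 0 255;0 0 0 0 0 0 255", force=60)

```text
clock: 11.45
eef_pos: [620.5, -4.4, 48.7]
tcp_rot: [-3.141, -0.786, 1.398]
contact_force: [-5.2, -2.8, 4.5]
opening: 0.922
grasp_force: 69.8
```

```bash
python3 fit.py wrist w8; python3 - <<'E'
import cv2
p=cv2.imread('pics/w8.png')[150:480,120:520];cv2.imwrite('pics/w8c.png',cv2.resize(p,None,fx=1.8,fy=1.8,interpolation=2))
E
```

```text
11.45 p [620.5  -4.4  48.7] z [ 0.121  0.697 -0.707] y [ 0.985 -0.172 -0.   ] q [-0.38  0.74  1.77  0.91  1.07 -0.85] f [-5.2 -2.8  4.5] 0.922 69.80110745877028
11.5 p [620.5  -4.4  48.7] z [ 0.121  0.697 -0.707] y [ 0.985 -0.172 -0.   ] q [-0.38  0.74  1.77  0.91  1.07 -0.85] f [-4.8 -1.8  4.5] 0.925 69.80117004364729
21168 fit [617.8 -20.1  54.5] [ 0.174  0.985 -0.009] 0.34 mouth s [-8.7 -6.4 -2.9]
axis pt in tool [ -7.1   0.1 -15.4]
finger 1 11223 inner 36.4 tip z [-19.5  -8.   -3.4] x [-11.2  13.3]
finger -1 11296 inner 36.1 tip z [-19.7  -8.   -3.1] x [-11.3  13.3]
```

Request:
step_arm(plan="0 0 0 0 0 15 255;0 0 0 0 0 50 255;0 0 0 0 0 95 255;-8 1.4 0 0 0 140 255;-16 2.8 0 0 0 150 255;-24 4.2 0 -10 -20 150 255;-32 5.6 0 -20 -40 150 255;-40 7.1 0 -35 -65 150 255")

```text
clock: 12.3
eef_pos: [587.0, -70.0, 200.8]
tcp_rot: [3.138, -0.071, 1.396]
contact_force: [0.1, 0.9, -1.3]
opening: 0.923
grasp_force: 72.6
```

Request:
step_arm(plan="-8 1.4 0 -15 -30 0 255;-16 2.8 0 -31 -60 0 255;-24 4.2 0 -47 -90 0 255;-32 5.6 0 -63 -120 0 255;-40 7.1 0 -79 -150 0 255;-48.6 8.5 0 -95 -180 0 255;-48.6 8.5 0 -109 -209 0 255;-48.6 8.5 0 -109 -209 0 255")

```text
clock: 13.1
eef_pos: [475.1, -279.7, 198.2]
tcp_rot: [-3.14, 0.786, 1.395]
contact_force: [0.6, 0.5, -1.5]
opening: 0.914
grasp_force: 73.4
```

```bash
cat > fit2.py <<'E'
from h import *
import sys
fn=sys.argv[1];zz=float(sys.argv[2])
st()
for n in('side','scene'):
    shot(n,fn+n);s_,M=st()
    P,_=cloud(fn+n);X=P.reshape(-1,3);X=X[np.isfinite(X[:,0])]
    o=s_['eef_pos']+np.array([1,5.5,zz])
    W=X-o;rr=np.hypot(W[:,0],W[:,1])
    Y=X[(W[:,2]<-2)&(W[:,2]>-33)&(rr>35)&(rr<45)];p,d,e=cyl(Y,o,[0,0,1])
    R=X[(rr>34)&(rr<42)&(abs(W[:,2])<12)]
    k=X[(rr<13)&(W[:,2]>-90)&(W[:,2]<-50)]
    L=X[(abs(X[:,2]-65)<3)&(np.hypot(X[:,0]-477,X[:,1]+273)>55)&(np.hypot(X[:,0]-477,X[:,1]+273)<66)]
    print(n,'pred',o.round(1),len(Y),'fit',p.round(1),d.round(3),e.round(2),'mouth z',np.percentile(R[:,2],[50,90,97]).round(1),'knob z',np.percentile(k[:,2],2).round(1) if len(k) else None,'L',len(L),circ(L,60))
E
python3 fit2.py f1 19.9
```

```text
13.1 p [ 475.1 -279.7  198.2] z [-0.125 -0.697 -0.707] y [ 0.984 -0.176 -0.001] q [-0.1   0.38  1.98 -0.92  1.09  0.65] f [ 0.6  0.5 -1.5] 0.914 73.43528475612402
13.15 p [ 476.3 -279.   198.6] z [-0.124 -0.696 -0.707] y [ 0.984 -0.176  0.001] q [-0.1   0.38  1.97 -0.92  1.09  0.65] f [ 0.1 -0.5 -1.1] 0.923 73.44470858573914
side pred [ 477.3 -273.5  218.5] 3197 fit [ 477.2 -274.7  218.5] [-0.01   0.009  1.   ] 1.85 mouth z [213.6 216.2 222.2] knob z 139.5 L 1102 [ 477.2 -274.7   59.7]
13.2 p [ 477.2 -278.6  198.8] z [-0.122 -0.696 -0.708] y [ 0.984 -0.175  0.002] q [-0.1   0.38  1.97 -0.92  1.09  0.65] f [ 0.5 -0.5 -0.8] 0.922 73.44664860516787
scene pred [ 478.2 -273.1  218.7] 382 fit [ 475.3 -272.3  218.7] [-0.032  0.044  0.998] 1.23 mouth z [212.5 215.6 216.7] knob z 140.1 L 255 [ 476.6 -271.6   59.8]
```

View pics/f1side.png

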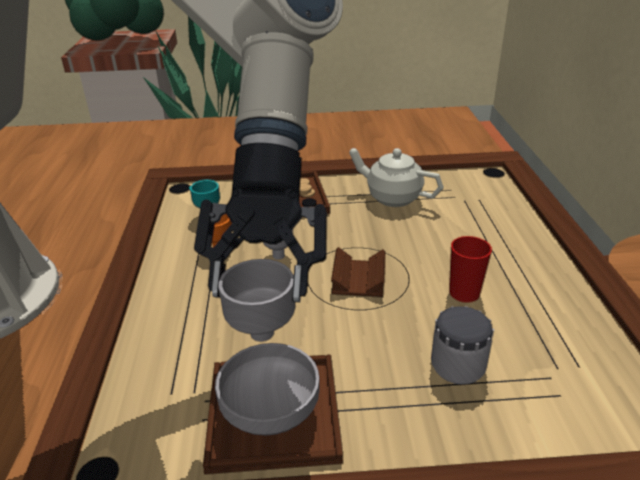

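The picture shows the cover upright with its knob down at (262,332), above the large cover at (268,385). The axis fits agree within 1 mm. That was my tenth view, so from here I work from numbers. Lower it.

Request:
step_arm(plan="0 0 0 0 0 -40 255;0 0 0 0 0 -80 255;0 0 0 0 0 -100 255;0 0 0 0 0 -108 255;0 0 0 0 0 -108 255")

```text
clock: 13.7
eef_pos: [477.7, -278.1, 89.9]
tcp_rot: [3.141, 0.785, 1.396]
contact_force: [-0.1, -0.2, -2.0]
opening: 0.921
grasp_force: 73.4
```

Request:
step_arm(plan="0 0 0 0 0 -2 255;0 0 0 0 0 -4 255;0 0 0 0 0 -4 255")

```text
clock: 14.0
eef_pos: [477.8, -278.3, 86.8]
tcp_rot: [3.139, 0.785, 1.395]
contact_force: [0.2, -0.3, -1.4]
opening: 0.921
grasp_force: 73.4
```

Request:
step_arm(plan="0 0 0 0 0 -1 255;0 0 0 0 0 -2 255;0 0 0 0 0 -3 255;0 0 0 0 0 -3 255")

```text
clock: 14.4
eef_pos: [477.2, -278.3, 82.9]
tcp_rot: [-3.142, 0.785, 1.396]
contact_force: [0.3, -0.3, -1.7]
opening: 0.919
grasp_force: 73.4
```

Request:
step_arm(plan="0 0 0 0 0 -1 255;0 0 0 0 0 -1 255;0 0 0 0 0 -2 255;0 0 0 0 0 -2 255")

```text
clock: 14.8
eef_pos: [477.2, -278.8, 82.2]
tcp_rot: [3.141, 0.787, 1.396]
contact_force: [-1.4, 2.6, 11.2]
opening: 0.922
grasp_force: 74.4
```

Contact at 11 N. Ease off 1 mm and open.

Request:
step_arm(plan="0 0 0 0 0 0.7 255;0 0 0 0 0 0.7 30;0 0 0 0 0 0.7 0;0 0 0 0 0 0.7 0;0 0 0 0 0 0.7 0")

```text
clock: 15.3
eef_pos: [477.3, -278.3, 81.5]
tcp_rot: [3.142, 0.785, 1.396]
contact_force: [0.5, -0.2, 0.6]
opening: 0.999
grasp_force: 0.0
```

```bash
python3 fit2.py f2 19
```

```text
15.3 p [ 477.3 -278.3   81.5] z [-0.123 -0.696 -0.708] y [ 0.985 -0.173  0.   ] q [-0.1   0.59  2.01 -1.04  0.95  0.89] f [ 0.5 -0.2  0.6] 0.999 0.0
15.35 p [ 477.2 -278.3   81.5] z [-0.123 -0.696 -0.707] y [ 0.985 -0.173 -0.   ] q [-0.1   0.59  2.01 -1.04  0.96  0.89] f [ 0.5 -0.3 -0.1] 1.001 0.0
side pred [ 478.2 -272.8  100.5] 2466 fit [ 478.5 -273.4  100.5] [-0.013  0.005  1.   ] 2.19 mouth z [ 96.8  99.8 100.6] knob z 22.1 L 709 [ 477.3 -274.6   59.8]
15.4 p [ 477.2 -278.3   81.6] z [-0.123 -0.696 -0.707] y [ 0.985 -0.174 -0.   ] q [-0.1   0.59  2.01 -1.04  0.96  0.89] f [-0.2 -0.2 -0.3] 1.001 0.0
scene pred [ 478.2 -272.8  100.6] 305 fit [ 476.  -269.8  100.6] [-0.054  0.076  0.996] 1.38 mouth z [ 94.8  99.5 100.7] knob z 22.0 L 151 [ 476.6 -271.6   59.8]
```

Request:
step_arm(plan="0 0 0 1 7 7 0;0 0 0 2.5 14 14 0;0 0 0 4.9 28 28 0;0 0 0 7.4 42 42 0;0 0 0 10 63 70 0;8 -1.4 0 10 90 110 0;16 -2.8 0 10 120 130 0;24 -4.2 0 10 160 130 0")

```text
clock: 16.2
eef_pos: [489.6, -116.3, 216.2]
tcp_rot: [3.134, 0.353, 1.396]
contact_force: [-0.3, -0.6, -1.2]
opening: 1.0
grasp_force: 0.0
```

Request:
step_arm(plan="8 -1.4 0 0 45 0 0;16 -2.8 0 1 90 0 0;20.3 -3.5 0 1 135 0 0;20.3 -3.5 0 1 180 0 0;20.3 -3.5 0 1 190 -30 0;20.3 -3.5 0 1 190 -50 0;20.3 -3.5 0 1 190 -50 0;20.3 -3.5 0 1 190 -50 0")

```text
clock: 17.0
eef_pos: [488.2, 72.1, 162.4]
tcp_rot: [-3.14, 0.0, 1.398]
contact_force: [0.9, 0.4, 0.1]
opening: 1.001
grasp_force: 0.0
```

```bash
cat > fit3.py <<'E'
from h import *
import sys
fn=sys.argv[1]
st()
for n in('side','scene','wrist'):
    shot(n,fn+n);P,_=cloud(fn+n);X=P.reshape(-1,3);X=X[np.isfinite(X[:,0])]
    for k,(x,y,a,b,zz) in dict(M=(477,-273,33,44,100),L=(477,-273,54,66,66),S=(488.7,72,20,32,66)).items():
        rr=np.hypot(X[:,0]-x,X[:,1]-y);A=X[(rr<b+4)&(rr>a-6)&(abs(X[:,2]-zz)<3.5)]
        if len(A)>30: print(n,k,len(A),circ(A,(a+b)/2),'z98',np.percentile(A[:,2],98).round(1))
        B=X[(rr<b+4)&(X[:,2]<zz-5)&(X[:,2]>zz-24)&(rr>a-8)]
        if len(B)>200 and k!='L': p,d,e=cyl(B,[x,y,zz],[0,0,1],40 if k=='M' else 28);print('   cyl',p.round(1),d.round(3),e.round(2))
st()
E
python3 fit3.py g1
```

```text
17.0 p [488.2  72.1 162.4] z [-0.002  0.    -1.   ] y [ 0.985 -0.172 -0.002] q [0.14 0.25 1.99 0.   0.9  0.32] f [0.9 0.4 0.1] 1.001 0.0
side M 673 [ 479.3 -273.2   37.7] z98 101.1
   cyl [ 479.7 -273.7  100. ] [-0.003  0.004  1.   ] 2.16
side L 790 [ 477.2 -274.7   59.7] z98 67.0
side S 202 [488.9  70.6  25.6] z98 67.5
   cyl [489.   70.7  66. ] [ 0.006 -0.006  1.   ] 1.99
scene M 159 [ 478.9 -270.3   37.7] z98 102.0
   cyl [ 478.7 -269.9  100. ] [-0.013  0.001  1.   ] 2.1
scene L 180 [ 476.8 -271.6   59.6] z98 68.5
scene S 152 [488.5  73.5  25.7] z98 68.3
   cyl [489.2  73.5  66. ] [ 0.007 -0.01   1.   ] 2.24
wrist S 1523 [488.   71.4  25.6] z98 67.8
   cyl [488.7  74.5  66. ] [-0.006 -0.003  1.   ] 1.75
17.15 p [489.   71.6 163.1] z [ 0.  0. -1.] y [ 0.985 -0.173  0.   ] q [0.14 0.25 1.99 0.   0.9  0.32] f [-0.2 -0.2 -0.1] 0.998 0.0
```

Request:
step_arm(plan="0 0 0 0 0 -40 0;0 0 0 0 0 -80 0;0 0 0 0 0 -104 0;0 0 0 0 0 -104 0;0 0 0 0 0 -104 60;0 0 0 0 0 -104 255;0 0 0 0 0 -104 255;0 0 0 0 0 -104 255", force=40)

```text
clock: 17.95
eef_pos: [489.7, 71.9, 59.9]
tcp_rot: [3.14, -0.001, 1.397]
contact_force: [-0.7, -0.1, 7.5]
opening: 0.63
grasp_force: 40.7
```

Request:
step_arm(plan="0 0 0 0 0 0 255;0 0 0 0 0 0 255")

```text
clock: 18.15
eef_pos: [489.7, 71.9, 59.9]
tcp_rot: [3.14, -0.001, 1.397]
contact_force: [-1.1, -0.7, 6.5]
opening: 0.636
grasp_force: 40.7
```

Request:
step_arm(plan="0 0 0 0 0 15 255;0 0 0 0 0 55 255;0 0 0 0 0 100 255;0 0 0 0 0 145 255;0 0 0 -1 -40 150 255;0 0 0 -2 -80 150 255;0 0 0 -4 -125 150 255;0 0 0 -5 -170 150 255")

```text
clock: 18.95
eef_pos: [483.4, -99.8, 209.7]
tcp_rot: [3.14, 0.0, 1.398]
contact_force: [-0.1, -0.3, -1.2]
opening: 0.636
grasp_force: 42.8
```

Request:
step_arm(plan="0 0 0 -1 -45 0 255;0 0 0 -2 -90 0 255;0 0 0 -3 -130 0 255;0 0 0 -4 -160 0 255;0 0 0 -5 -173 0 255;0 0 0 -5 -173 0 255;0 0 0 -5 -173 0 255")

```text
clock: 19.65
eef_pos: [478.2, -270.6, 208.3]
tcp_rot: [-3.14, -0.0, 1.396]
contact_force: [-0.2, 0.1, -0.8]
opening: 0.631
grasp_force: 42.8
```

```bash
python3 - <<'E'
from h import *
st()
for n in('side','scene'):
    shot(n,'k1'+n);s,_=st();P,_=cloud('k1'+n);X=P.reshape(-1,3);X=X[np.isfinite(X[:,0])]
    o=s['eef_pos']+[0,0,6.1];rr=np.hypot(X[:,0]-o[0],X[:,1]-o[1]);h=X[:,2]-o[2]
    B=X[(rr<34)&(rr>20)&(h<-15)&(h>-26)];p,d,e=cyl(B,o,[0,0,1],28)
    k=X[(rr<12)&(h<-45)&(h>-75)]
    rm=np.hypot(X[:,0]-479,X[:,1]+272);A=X[(rm<44)&(rm>32)&(abs(X[:,2]-99)<3)]
    print(n,'S',len(B),p.round(1),d.round(3),e.round(2),'knob',len(k),circ(k,11) if len(k)>10 else '',np.percentile(k[:,2],3) if len(k) else '','M',len(A),circ(A,38))
E
```

```text
19.65 p [ 478.2 -270.6  208.3] z [-0.001  0.    -1.   ] y [ 0.985 -0.174 -0.001] q [-0.52  0.28  1.83 -0.    1.03 -0.34] f [-0.2  0.1 -0.8] 0.631 42.78999481291976
19.7 p [ 478.2 -270.2  208.1] z [-0.001  0.    -1.   ] y [ 0.985 -0.173 -0.001] q [-0.52  0.28  1.83 -0.    1.03 -0.34] f [ 0.  -0.6 -0.7] 0.63 42.78972903455724
side S 707 [ 478.7 -271.8  214.2] [ 0.007 -0.001  1.   ] 2.02 knob 204 [ 477.1 -269.7   10.7] 149.2188641998857 M 713 [ 479.4 -273.3   37.8]
19.75 p [ 478.3 -270.   208.1] z [-0.001  0.    -1.   ] y [ 0.985 -0.172 -0.001] q [-0.52  0.28  1.83 -0.    1.03 -0.34] f [-0.4  1.  -0.3] 0.633 42.789167828595964
scene S 187 [ 478.1 -268.2  214.2] [ 0.02  -0.003  1.   ] 2.12 knob 53 [ 476.8 -268.9    9.5] 147.71481609702224 M 169 [ 478.8 -270.3   37.6]
```

Request:
step_arm(plan="0 0 0 1 -2 -20 255;0 0 0 1 -2 -55 255;0 0 0 1 -2 -80 255;0 0 0 1 -2 -89 255;0 0 0 1 -2 -89 255;0 0 0 1 -2 -89 255")

```text
clock: 20.35
eef_pos: [480.0, -273.2, 119.7]
tcp_rot: [-3.141, 0.001, 1.398]
contact_force: [-0.0, -0.7, 0.2]
opening: 0.634
grasp_force: 42.8
```

Request:
step_arm(plan="0 0 0 0 0 -1 255;0 0 0 0 0 -2 255;0 0 0 0 0 -3 255;0 0 0 0 0 -3 255")

```text
clock: 20.75
eef_pos: [479.3, -273.4, 116.0]
tcp_rot: [-3.14, 0.0, 1.397]
contact_force: [0.2, -0.1, -0.5]
opening: 0.635
grasp_force: 42.8
```

Request:
step_arm(plan="0 0 0 0 0 -0.7 255;0 0 0 0 0 -1.4 255;0 0 0 0 0 -1.4 255")

```text
clock: 21.05
eef_pos: [479.2, -273.3, 114.2]
tcp_rot: [-3.14, 0.0, 1.397]
contact_force: [-0.4, 0.2, -1.3]
opening: 0.634
grasp_force: 42.8
```

Request:
step_arm(plan="0 0 0 0 0 -0.7 255;0 0 0 0 0 -0.7 255;0 0 0 0 0 -0.7 255")

```text
clock: 21.35
eef_pos: [479.5, -273.4, 114.0]
tcp_rot: [-3.14, 0.001, 1.397]
contact_force: [-0.9, 0.2, 4.8]
opening: 0.636
grasp_force: 43.2
```

Contact at the expected height. Release and retreat.

Request:
step_arm(plan="0 0 0 0 0 0 70;0 0 0 0 0 0 40;0 0 0 0 0 0 10;0 0 0 0 0 0 0;0 0 0 0 0 20 0;0 0 0 0 0 60 0;0 0 0 0 0 110 0;0 0 0 0 60 140 0")

```text
clock: 22.15
eef_pos: [481.4, -232.1, 250.3]
tcp_rot: [3.137, 0.003, 1.394]
contact_force: [0.7, 0.5, 0.3]
opening: 1.0
grasp_force: 0.0
```

Request:
step_arm(plan="0 0 0 0 45 0 0;0 0 0 0 90 0 0;0 0 0 0 135 0 0;0 0 0 0 135 0 0")

```text
clock: 22.55
eef_pos: [478.7, -89.4, 246.1]
tcp_rot: [-3.14, -0.001, 1.401]
contact_force: [0.5, -0.8, 0.7]
opening: 0.999
grasp_force: 0.0
```

```bash
cat > fin.py <<'E'
from h import *
st()
for n in('side','scene'):
    shot(n,'z'+n);P,_=cloud('z'+n);X=P.reshape(-1,3);X=X[np.isfinite(X[:,0])]
    rr=np.hypot(X[:,0]-478.5,X[:,1]+272)
    for k,a,b,z in(('S',20,33,120),('M',32,45,100),('L',54,66,66)):
        A=X[(rr>a)&(rr<b)&(abs(X[:,2]-z)<4)&((k!='M')|(rr>33))]
        c=circ(A,(a+b)/2);G=np.c_[A[:,:2]-c[:2],np.ones(len(A))];T=A[:,2]>z-1
        w=np.linalg.lstsq(G[T],A[T,2],rcond=None)[0]
        print(n,k,len(A),c,'z95',np.percentile(A[:,2],[50,95]).round(1),'slope',w[:2].round(3))
    for k,(x,y,z) in dict(sug=(732.5,-211.5,80),tum=(784.2,-58,89),pot=(727,254,105)).items():
        A=X[(np.hypot(X[:,0]-x,X[:,1]-y)<45)&(abs(X[:,2]-z)<5)];print(k,len(A),circ(A,25))
E
python3 fin.py
```

```text
22.55 p [478.7 -89.4 246.1] z [-0.002  0.001 -1.   ] y [ 0.986 -0.169 -0.002] q [-0.19  0.14  1.92  0.    1.09 -0.02] f [ 0.5 -0.8  0.7] 0.999 0.0
side S 500 [ 478.2 -274.1   25.7] z95 [118.9 120.5] slope [0.001 0.002]
side M 500 [ 479.3 -273.2   37.8] z95 [ 99.  100.7] slope [ 0.    -0.001]
side L 835 [ 477.2 -274.8   59.6] z95 [65.  66.5] slope [0.    0.002]
sug 1595 [ 731.6 -215.2   24.7]
tum 360 [784.4 -59.3  29.1]
pot 49 [726.4 252.1   6. ]
scene S 123 [ 477.6 -271.    25.7] z95 [118.3 121.8] slope [-0.02  -0.002]
scene M 121 [ 479.  -270.3   37.9] z95 [ 98.8 101.5] slope [-0.001 -0.007]
scene L 196 [ 477.  -271.3   59.4] z95 [64.5 67.7] slope [ 0.001 -0.007]
sug 683 [ 732.6 -207.8   24.7]
tum 241 [784.  -56.7  29.2]
pot 95 [727.1 255.3   6.4]
```

All three covers are nested, upright and within 2 mm of concentric. Their rims are at 120, 100 and 66 mm, and the bystanders have not moved.

```bash
python3 -c "
from rig import r
print(r.sign_off())"
```

```text
the job is handed in; nothing more can be done
None
```

The three covers are nested knob-down in the walnut tray, upright and centred to about 2 mm by camera; the teapot, sugar pot and tumbler did not move, and I handed the job in at about 22.7 s (sign-off returned no verdict).

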